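Set up the beaker warmer

ROBOT

A 6-joint arm with a two-finger parallel gripper is mounted at the origin on the work surface. World frame = base frame: x ahead of the robot, y to its left, z up, the work surface at z = 0. Lengths are in m, angles in rad, forces in N, time in s.
With the tool pointing down it reaches from about 0.25 to 0.85 m from the base axis. Payload 12.5 kg.
Tool frame: the origin (TCP) lies on the centre line of the jaws, within the pads' length; the fingertips stand 19 mm ahead of it and the grasp point (between the pads) is the TCP; z points along the fingers, y is the line along which they close (so a half turn about z gives the same grasp; the last joint's range is limited). The gripper opens to 93 mm and grips with 3 to 60 N. Pads are 15 mm wide; open, the fingers measure 128 mm over their backs; the gripper's body (75 mm by 188 mm) begins 65 mm behind the grasp point.
Start: joints at [1.069, 0.351, 1.652, -0, 1.139, -0.085], TCP at [0.223, 0.503, 0.238] pointing down, gripper open.
Joint ranges: [-2.75, 2.75], [-0.79, 2.1], [0.01, 2.65], [-1.57, 4.71], [0.07, 3.14], [-2.87, 2.87]. Speed limits (rad/s): [2.22, 2.22, 2.79, 3.14, 3.14, 3.14].

INTERFACE

Orientations are given as a unit quaternion [w, x, y, z].
In Python, from bench import bot gives the robot as it stands.
- The arm moves only by the tool apply_moves, never from a script. Its argument "targets" is a list of rows, each a list of 2 entries, a list of its own where there are three numbers: the shift along the tool's x, y, z each as a share of 300 mm, from -1 to 1, then the turn, a rotation vector about the tool's x, y, z each as a share of 180 degrees, from -1 to 1. A call has exactly 5 rows; each row is the pose to reach, as a shift and turn from the pose commanded when the call began, along the tool's axes at that moment, turning the shorter way round; what a row does not reach only later rows make up. A row lasts 1/10 s, in which the tool goes at most 50 mm and 8.59 degrees, less where a joint would pass 70% of its speed; a pose out of reach is approached as far as the arm can. A call with a number of a shift or a turn outside -1 to 1 is refused whole. A call with a gripper value outside its range is refused whole. "fingers" is the opening in per cent of the stroke, from 0 (shut) to 100 (fully open), set as the call begins (left out, the last holds). The fingers move at their own pace and stop on an object; the grip force is fixed at half the most. Time passes only in rows, so rows that repeat a pose let the fingers close, or fill a call up. It gives the time, the measured TCP pose, the force, the opening and the grip force at its end, in the units of the state.
- bot.sense(): the state, without advancing time (a new reading comes with each control period).
- bot.read_camera(name): name is "scene" or "top" or "wrist"; returns a dict with "color" (384x512x3 uint8, blue, green, red), "fx", "fy", "cx", "cy" (pixels), "origin" and "attitude" of the camera in the world. Camera axes: x right, y up, looking along -z (the intrinsics and any distortion apply to the point x, -y, -z); pixel columns grow to the right and rows downward; lengths in m; the calibration is good to about 2 mm. A picture is of the moment at which its call begins. There is no depth.
- bot.job_done(): hands the job in; it is judged then, once.
The state is a dict: "time": time; "joints": joint angles; "qd": joint speeds; "tau": joint torques, N m; "position": TCP position; "orientation": TCP orientation; "contact_force": force on the tool from outside, world axes, zero at the start; "wrist_torque": the same for the moment, N m; "finger_gap": opening from 0.0 (shut) to 1.0 (fully open); "grasp_force": force on a finger pad.
Only numpy, scipy, OpenCV 4.12 (cv2) and the standard library are available. Lean on these libraries where they do the work, as an engineer would, in place of code of your own. Each camera call takes 0.05 s, during which the arm holds its last target. There are 200 camera calls.

TASK

Set up the beaker warmer: seat the round aluminium sleeve fully home and upright in the warmer's round well, then stand the steel beaker in the sleeve, down on its floor. Last of all, swing the ball lever all the way back, away from its starting side, to switch the warmer on. Keep the sleeve and the beaker upright throughout, and leave the square block, the bottle and the tube rack where they are.

Things in the scene. Friction and masses are not known exactly. Their poses are not given: they have to be found in the camera images.
- warmer: Fixed white bench warmer, 200 mm (x) by 330 mm (y), on 6 mm feet, its housing's top 45 mm above the table. On it lies an aluminium well plate, 140 by 210 mm, centred at y = -50 mm, its top 75 mm above the table; the ball lever stands at the +y end. Origin: centre of the underside, at table height; x points away from the display window on its front, y along its length towards the lever, z up. It may stand turned by up to about 15 degrees.
- round_well (a point): Centre of the floor of the round well in the well plate (x = 0, y = -100 mm, z = 57 mm in the warmer's frame); axes as the warmer's. The well is 69 mm across and 18 mm deep, with a 2 mm chamfer at its mouth.
- square_well (a point): Centre of the floor of the square well (x = 0, y = 3 mm, z = 57 mm in the warmer's frame), 53 by 53 mm, 18 mm deep. It stays empty.
- sleeve: Loose round aluminium sleeve, an open straight cup standing upright: outside diameter 66 mm, height 50 mm, wall 6 mm (bore 54 mm), floor 8 mm thick, foot tapered over the lowest 4 mm to 61 mm; about 0.2 kg. Origin: centre of its underside; z up its axis. Seated in the round well it stands 32 mm out of the plate. It can be gripped across its outside.
- beaker: Loose tall straight steel beaker standing upright, open at the top: outside diameter 48 mm, height 100 mm, wall 3 mm, foot tapered over the lowest 4 mm to 44 mm; about 0.14 kg. Origin: centre of its underside; z up its axis. Standing in the sleeve its underside is 8 mm above the sleeve's underside and 58 mm of it stand out above the sleeve.
- square_block: Loose solid aluminium block, 50 by 50 by 50 mm with four dark tube holes drawn on its top, about 0.3 kg. Origin: centre of its underside. A bystander: it belongs to the square well but is not wanted now.
- reagent_bottle: Loose amber bottle, 60 mm across and 150 mm tall, 0.4 kg, standing upright. Origin: centre of its underside. A bystander.
- tube_rack: Fixed white rack of capped tubes, 70 by 200 mm, 96 mm tall, beyond the warmer. Origin: centre of its underside. A bystander.
- lever (a joint): Angle of the ball lever in rad: 0 = leaning 0.5 rad towards the warmer's front (-x of the warmer), 1.0 = its stop, leaning 0.5 rad to the warmer's +x. It starts between 0 and 0.2, turns against a light friction (about 1 N at the ball) and stays where it is left. Its hinge line runs along the warmer's y through x = 0, y = 115 mm, z = 67 mm (warmer's frame).
- lever_tip (a point): Centre of the lever's black ball, 26 mm across, 85 mm from the hinge line on a steel rod 10 mm thick. Below it is a steel block 70 mm (x) by 50 mm (y), top 70 mm above the table, with a 26 mm hinge barrel, top 80 mm above the table.
There are look-alikes about, which are no part of the job. What is shaped like the beaker but red is not meant.

How it is judged:
By the outcome, as a careful person would: the job done as asked, in the order asked, and still so for the second after the job is handed in, with the robot touching nothing.
It also fails if it takes over 67 s, if anything falls off the work surface, if the arm or the gripper's body presses on something with over 40 N, if the wrist force passes 120 N, or if a joint passes its speed limit or range.

## Working session

There is one attempt and no reset: what is moved stays moved. The work goes in short steps, Python scripts to look and compute and a tool call to move; the robot and the scene stay as the last step left them, time stands still between calls to the robot, and variables do not carry over. Pictures are saved under pics/ and viewed, at most 10 in all, crops included, and the job is handed in when it is done.

Besides the shell and the picture viewer there is one more tool, called after "Request:" as name(argument=value, ...) on one line, values as JSON. apply_moves: Moves the arm, as the interface text tells. Shift numbers are shares of 300 mm and turn numbers shares of 180 degrees, none past 1 either way. Its arguments: {"type":"object","properties":{"targets":{"type":"array","items":{"type":"array"}},"fingers":{"type":"number"}},"required":["targets"]}

```bash
ls; mkdir -p pics
cat > h.py <<'E'
import numpy as np, cv2, json
from scipy.spatial.transform import Rotation as R
from bench import bot
def q2R(q): return R.from_quat([q[1],q[2],q[3],q[0]]).as_matrix()
def att(a):
    a=np.array(a); return a if a.shape==(3,3) else q2R(a)
def ray(c,u,v):
    d=att(c["attitude"])@np.array([(u-c["cx"])/c["fx"],-(v-c["cy"])/c["fy"],-1]); return np.array(c["origin"]),d
def at_z(c,u,v,z):
    o,d=ray(c,u,v); return o+d*(z-o[2])/d[2]
def proj(c,p):
    q=att(c["attitude"]).T@(np.array(p)-c["origin"]); return c["cx"]+c["fx"]*q[0]/-q[2], c["cy"]-c["fy"]*q[1]/-q[2]
E
python3 - <<'E'
from h import *
ims=[]
for n in("top","scene"):
    c=bot.read_camera(n); cv2.imwrite(f"pics/{n}0.png",c["color"]); np.save(f"{n}0.npy",c,allow_pickle=True)
    print(n,{k:v for k,v in c.items() if k!="color"})
print(bot.sense())
E
```

```text
pics
top {'fx': 411.95081604572414, 'fy': 411.95081604572414, 'cx': 254.23505972815474, 'cy': 188.7287458069068, 'origin': array([ 0.48042004, -0.06445168,  1.04318365]), 'attitude': array([ 0.70955381,  0.05720961, -0.03705168, -0.70134701])}
scene {'fx': 459.2689797874416, 'fy': 459.2689797874416, 'cx': 251.32099265651226, 'cy': 189.22492898861293, 'origin': array([0.99842611, 0.69174529, 0.90915721]), 'attitude': array([0.24462632, 0.09475507, 0.37854319, 0.88762858])}
{'time': 0.1, 'joints': array([ 1.06940602e+00,  3.51132934e-01,  1.65234950e+00, -2.25708774e-05,
        1.13908357e+00, -8.45864175e-02]), 'qd': array([-4.81217635e-04, -1.32422713e-03,  9.57686275e-05, -1.85123935e-03,
        8.21061458e-04,  1.66445445e-03]), 'tau': array([ 9.94827569e-04, -4.98029101e+01, -2.85708117e+01,  6.99529471e-02,
        2.38887768e-02, -8.36615368e-05]), 'position': array([0.22250078, 0.50267644, 0.23718634]), 'orientation': array([-1.30748347e-04,  2.06892035e-01,  9.78363659e-01, -4.68896851e-04]), 'contact_force': array([ 0.45435656, -0.0269813 , -0.44486534]), 'wrist_torque': array([0.01270746, 0.00653759, 0.007933  ]), 'grasp_force': 0.0, 'finger_gap': 0.9995265708063327}
```

View pics/top0.png

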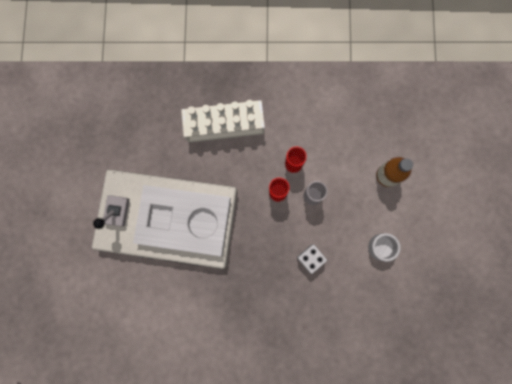

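View pics/scene0.png

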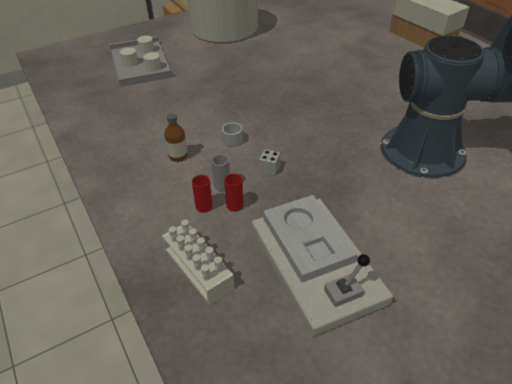

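Top view: sleeve is the grey-white cup at (385,248). Beaker candidates are grey (317,192), red (296,158) and red (279,189); I choose the grey one. The square block is at (312,260), bottle (397,170), rack (223,120), round well (203,223), and lever ball (99,224). Next is a close crop to check the choice and fit positions.

Run:
```python
from h import *
c=np.load("top0.npy",allow_pickle=True).item()
im=c["color"]
a=cv2.resize(im[140:280,255:415],None,fx=4,fy=4,interpolation=cv2.INTER_CUBIC)
b=cv2.resize(im[165:275,85:245],None,fx=4,fy=4,interpolation=cv2.INTER_CUBIC)
cv2.imwrite("pics/a.png",a);cv2.imwrite("pics/b.png",b)
for n,u,v,z in[("beaker",317,191,.1),("red1",296,158,.1),("red2",279,189,.1),("sleeve",385.5,248,.05),("block",312.5,260,.05),("bottle",405,165,.15),("well",203.5,223,.075),("ball",99,224,.14)]:
    print(n,at_z(c,u,v,z).round(4))
```

```text
beaker [ 0.603  -0.1811  0.1   ]
red1 [ 0.68   -0.1329  0.1   ]
red2 [ 0.6068 -0.0938  0.1   ]
sleeve [ 0.4751 -0.3478  0.05  ]
block [ 0.4446 -0.1755  0.05  ]
bottle [ 0.6557 -0.3667  0.15  ]
well [0.5277 0.0825 0.075 ]
ball [0.5195 0.3044 0.14  ]
```

View pics/a.png

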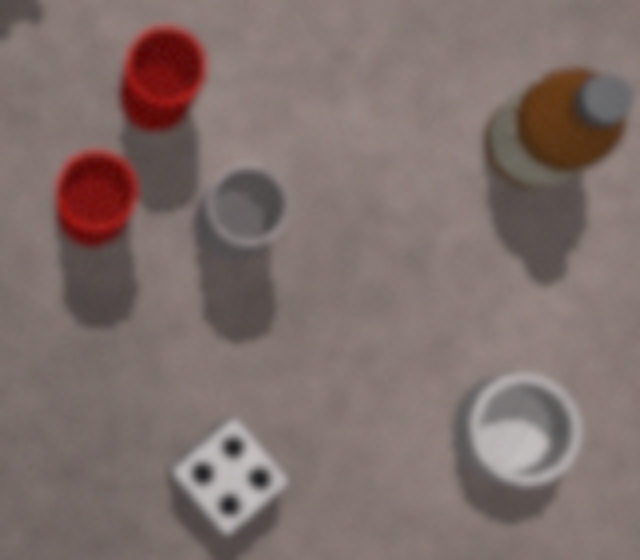

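View pics/b.png

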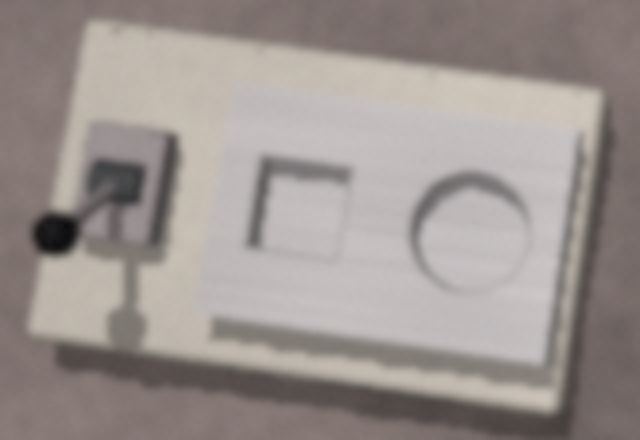

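The crops show a plain steel beaker, rim centre at (316.4,191.6), and the sleeve's rim at (385.7,247.1). The well mouth is at (202.4,222.6). The lever's black ball leans to the front at (98.5,223). Next I fit the warmer's pose from the housing and plate corners.

```bash
cat > fit.py <<'E'
from h import *
from scipy.optimize import least_squares
c=np.load("top0.npy",allow_pickle=True).item()
f=lambda x,y,u0,v0:(x/4-.375+u0,y/4-.375+v0)
B=[(x,y) for x,y in[(88,18),(605,90),(557,412),(28,333),(237,83),(582,127),(545,365),(471,232)]]
# warmer x: world +x-ish, y: left
M=[(.1,.165,.045),(.1,-.165,.045),(-.1,-.165,.045),(-.1,.165,.045),(.07,.055,.075),(.07,-.155,.075),(-.07,-.155,.075),(0,-.1,.075)]
obs=[f(x,y,85,165) for x,y in B]
def W(p,m):
    ct,st=np.cos(p[2]),np.sin(p[2]); return np.array([p[0]+ct*m[0]-st*m[1],p[1]+st*m[0]+ct*m[1],m[2]])
r=lambda p:np.ravel([np.subtract(proj(c,W(p,m)),o) for m,o in zip(M,obs)])
s=least_squares(r,[.53,.18,0]);
print("warmer",s.x.round(4),np.degrees(s.x[2]),r(s.x).reshape(-1,2).round(1).tolist())
p=s.x
print("well fit",W(p,(0,-.1,.075)),"direct",at_z(c,*obs[-1],.075))
print("beaker",at_z(c,*f(247,208,255,140),.1),"sleeve",at_z(c,*f(524.5,430,255,140),.05))
for a in(0,.1,.2): 
    t=a-.5; m=(.085*np.sin(t),.115,.067+.085*np.cos(t)); print(a,W(p,m),np.round(proj(c,W(p,m)),1), "obs",f(55,234,85,165))
t=.5;print("end",W(p,(.085*np.sin(t),.115,.067+.085*np.cos(t))))
E
python3 fit.py
```

```text
warmer [ 0.5414  0.1839 -0.1291] -7.398983073454058 [[-0.7, -0.8], [1.1, -0.6], [0.8, 1.0], [-1.2, 0.9], [-0.4, -0.9], [-0.1, 0.2], [0.2, -0.1], [0.2, 0.0]]
well fit [0.52850462 0.08470108 0.075     ] direct [0.52851523 0.08516006 0.075     ]
beaker [ 0.60155366 -0.1796484   0.1       ] sleeve [ 0.47714793 -0.3484907   0.05      ]
0 [0.51578004 0.30315872 0.14159452] [ 99.2 225.7] obs (98.375, 223.125)
0.1 [0.52336695 0.30217349 0.14529018] [ 99.2 222.1] obs (98.375, 223.125)
0.2 [0.53128183 0.30114567 0.1482036 ] [ 99.3 218.5] obs (98.375, 223.125)
end [0.59660375 0.29266301 0.14159452]
```

Request:
apply_moves(targets=[[[-0.541,-0.633,0],[0,0,0.238]],[[-0.541,-0.633,0],[0,0,0.238]],[[-0.541,-0.633,0],[0,0,0.238]],[[-0.541,-0.633,0],[0,0,0.238]],[[-0.541,-0.633,0],[0,0,0.238]]], fingers=100)

```text
time: 0.6
position: [0.2941, 0.2617, 0.2375]
orientation: [0.0, 0.552, 0.834, -0.0]
contact_force: [1.3, -0.0, 0.1]
finger_gap: 1.0
grasp_force: 0.0
```

```bash
cat > plan.py <<'E'
import sys; from h import *
x,y,z,yaw=map(float,sys.argv[1:5])
s=bot.sense(); T=q2R(s["orientation"]); d=np.array([x,y,z])-s["position"]
t=np.radians(yaw); Y=np.array([np.cos(t),np.sin(t),0]); Z=np.array([0,0,-1.]); G=np.c_[np.cross(Y,Z),Y,Z]
rv=R.from_matrix(T.T@G).as_rotvec()/np.pi
print("t",round(s["time"],2),"pos",s["position"].round(4),"yaw",np.degrees(np.arctan2(T[1,1],T[0,1])).round(2),"gap",round(s["finger_gap"]*93,1),"gf",round(s["grasp_force"],1),"F",s["contact_force"].round(1))
print("shift",(T.T@d/.3).round(3),"dist",np.linalg.norm(d).round(4),"turn",rv.round(4),"q6",s["joints"][5].round(2))
E
python3 plan.py .477 -.348 .15 -30
```

```text
t 0.6 pos [0.2941 0.2617 0.2375] yaw 22.96 gap 93.0 gf 0.0 F [ 1.3 -0.   0.1]
shift [-2.109 -0.231  0.292] dist 0.6425 turn [0.     0.     0.2942] q6 0.21
```

Request:
apply_moves(targets=[[[-0.828,-0.091,0],[0,0,0.238]],[[-0.828,-0.091,0],[0,0,0.238]],[[-0.828,-0.091,0],[0,0,0.238]],[[-0.828,-0.091,0],[0,0,0.238]],[[-0.828,-0.091,0],[0,0,0.238]]])

```text
time: 1.1
position: [0.3673, 0.0225, 0.2378]
orientation: [0.0, 0.819, 0.574, 0.0]
contact_force: [1.0, 1.5, 0.2]
finger_gap: 0.997
grasp_force: 0.0
```

```bash
python3 plan.py .477 -.348 .16 -30
```

```text
t 1.1 pos [0.3673 0.0225 0.2378] yaw -19.92 gap 92.7 gf 0.0 F [1.  1.5 0.2]
shift [-1.037  0.765  0.259] dist 0.3942 turn [ 0.0001 -0.0001  0.056 ] q6 0.28
```

Request:
apply_moves(targets=[[[-0.67,0.494,0],[0,0,0.056]],[[-0.67,0.494,0],[0,0,0.056]],[[-0.67,0.494,0],[0,0,0.056]],[[-0.67,0.494,0],[0,0,0.056]],[[-0.67,0.494,0],[0,0,0.056]]])

```text
time: 1.6
position: [0.4396, -0.2167, 0.2375]
orientation: [-0.0, 0.865, 0.502, -0.0]
contact_force: [1.1, 0.3, 1.1]
finger_gap: 0.997
grasp_force: 0.0
```

```bash
python3 plan.py .477 -.348 .16 -30
```

```text
t 1.6 pos [ 0.4396 -0.2167  0.2375] yaw -29.67 gap 92.7 gf 0.0 F [1.1 0.3 1.1]
shift [-0.319  0.325  0.258] dist 0.157 turn [-0.0001 -0.      0.0018] q6 -0.04
```

Request:
apply_moves(targets=[[[-0.1,0.1,0.08],[0,0,0.002]],[[-0.2,0.2,0.16],[0,0,0.002]],[[-0.29,0.29,0.23],[0,0,0.002]],[[-0.319,0.325,0.258],[0,0,0.002]],[[-0.319,0.325,0.258],[0,0,0.002]]])

```text
time: 2.1
position: [0.4766, -0.3463, 0.1586]
orientation: [-0.001, 0.866, 0.499, -0.0]
contact_force: [-0.1, 0.2, 0.4]
finger_gap: 0.998
grasp_force: 0.0
```

```bash
cat >> h.py <<'E'
def ring(c,r,z,guess,tol=.5):
    # refine centre of a circle radius r at height z by radial gradient alignment
    g=cv2.GaussianBlur(cv2.cvtColor(c["color"],cv2.COLOR_BGR2GRAY),(0,0),1).astype(np.float32)
    gx,gy=cv2.Sobel(g,5,1,0),cv2.Sobel(g,5,0,1); m=np.hypot(gx,gy)
    th=np.radians(np.arange(0,360,3)); best=[]
    for dx in np.arange(-.014,.0141,.001):
        for dy in np.arange(-.014,.0141,.001):
            P=np.array([proj(c,(guess[0]+dx+r*np.cos(t),guess[1]+dy+r*np.sin(t),z)) for t in th],np.float32)
            v=cv2.remap(m,P[:,0].reshape(-1,1),P[:,1].reshape(-1,1),cv2.INTER_LINEAR)
            best.append((float(np.minimum(v,150).mean()),guess[0]+dx,guess[1]+dy))
    return np.round(max(best),4)
E
python3 - <<'E'
from h import *
c=bot.read_camera("wrist"); cv2.imwrite("pics/w1.png",c["color"])
for r in(.033,.027): print(r,ring(c,r,.05,(.477,-.348)))
print(np.round(proj(c,(.477,-.348,.05)),1),c["origin"])
E
python3 plan.py .477 -.348 .042 -30
```

```text
0.033 [87.5882  0.477  -0.35  ]
0.027 [89.069  0.477 -0.35 ]
[258.  191.2] [ 0.51306356 -0.285312    0.30485147]
t 2.15 pos [ 0.4767 -0.3454  0.1598] yaw -30.03 gap 92.9 gf 0.0 F [-0.9 -0.   0.1]
shift [-0.007  0.006  0.393] dist 0.1178 turn [-0.0005 -0.0001 -0.0002] q6 -0.18
```

View pics/w1.png

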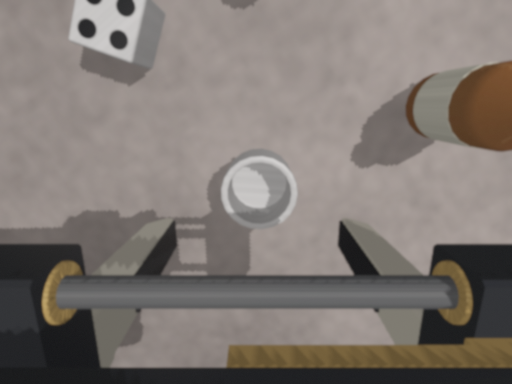

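The wrist view shows the sleeve's rim at (259,191) between the open fingers, clear of the block and bottle. It agrees with the top-camera fit to about 2 mm, so I descend.

Request:
apply_moves(targets=[[[-0.011,0.007,0.12],[0,0,0]],[[-0.011,0.007,0.24],[0,0,0]],[[-0.011,0.007,0.34],[0,0,0]],[[-0.011,0.007,0.393],[0,0,0]],[[-0.011,0.007,0.393],[0,0,0]]])

```text
time: 2.65
position: [0.4768, -0.3483, 0.0418]
orientation: [-0.001, 0.866, 0.5, -0.0]
contact_force: [-0.2, -0.3, -0.2]
finger_gap: 1.003
grasp_force: 0.0
```

Request:
apply_moves(targets=[[[0,0,0],[0,0,0]],[[0,0,0],[0,0,0]],[[0,0,0],[0,0,0]],[[0,0,0],[0,0,0]],[[0,0,0],[0,0,0]]], fingers=0)

```text
time: 3.15
position: [0.4774, -0.3499, 0.0433]
orientation: [0.0, 0.866, 0.5, 0.0]
contact_force: [-1.0, 2.2, 6.4]
finger_gap: 0.715
grasp_force: 30.0
```

```bash
python3 plan.py .477 -.3495 .042 -30
```

```text
t 3.15 pos [ 0.4774 -0.3499  0.0433] yaw -29.99 gap 66.5 gf 30.0 F [-1.   2.2  6.4]
shift [ 0.001 -0.002  0.004] dist 0.0014 turn [0.0002 0.0001 0.    ] q6 -0.19
```

Request:
apply_moves(targets=[[[0,0,-0.04],[0,0,0]],[[0,0,-0.14],[0,0,0]],[[0,0,-0.26],[0,0,0]],[[0,0,-0.38],[0,0,0]],[[0,0,-0.48],[0,0,0]]])

```text
time: 3.65
position: [0.4772, -0.3497, 0.1891]
orientation: [0.001, 0.866, 0.5, 0.0]
contact_force: [0.3, 0.0, -2.3]
finger_gap: 0.716
grasp_force: 30.0
```

```bash
python3 plan.py .5285 .085 .187 -30
```

```text
t 3.65 pos [ 0.4772 -0.3497  0.1891] yaw -30.0 gap 66.5 gf 30.0 F [ 0.3  0.  -2.3]
shift [ 1.34  -0.577  0.006] dist 0.4378 turn [ 0.0004  0.0001 -0.    ] q6 -0.19
```

Request:
apply_moves(targets=[[[0.07,-0.03,0],[0,0,0]],[[0.19,-0.082,0],[0,0,0]],[[0.325,-0.14,0],[0,0,0]],[[0.465,-0.2,0],[0,0,0]],[[0.605,-0.26,0],[0,0,0]]])

```text
time: 4.15
position: [0.5002, -0.1519, 0.1871]
orientation: [0.0, 0.866, 0.5, 0.0]
contact_force: [0.7, -0.1, -1.9]
finger_gap: 0.715
grasp_force: 30.0
```

Request:
apply_moves(targets=[[[0.14,-0.06,0],[0,0,0]],[[0.28,-0.12,0],[0,0,0]],[[0.42,-0.18,0],[0,0,0]],[[0.55,-0.236,0],[0,0,0]],[[0.65,-0.28,0],[0,0,0]]])

```text
time: 4.65
position: [0.525, 0.0597, 0.1871]
orientation: [0.0, 0.866, 0.5, 0.0]
contact_force: [-0.1, -0.6, -2.3]
finger_gap: 0.717
grasp_force: 30.0
```

```bash
python3 plan.py .5285 .085 .160 -30
```

```text
t 4.65 pos [0.525  0.0597 0.1871] yaw -29.95 gap 66.7 gf 30.0 F [-0.1 -0.6 -2.3]
shift [ 0.079 -0.032  0.09 ] dist 0.0373 turn [ 0.0001 -0.0001  0.0003] q6 0.55
```

Run:
```python
from h import *
c=bot.read_camera("wrist"); s=bot.sense(); p=s["position"]
cv2.imwrite("pics/w2.png",c["color"]); np.save("w2.npy",c,allow_pickle=True)
print(p)
zt=p[2]+.0073
for r in(.033,.027): print("sleeve",r,ring(c,r,zt,p))
for r in(.0365,.0345): print("well",r,ring(c,r,.075 if r>.036 else .073,(.5285,.085)))
print(np.round(proj(c,(p[0],p[1],zt)),1),np.round(proj(c,(.5285,.085,.075)),1))
```

```text
[0.5252417  0.06286094 0.18712335]
sleeve 0.033 [7.57837e+01 5.24200e-01 5.79000e-02]
sleeve 0.027 [51.7155  0.5222  0.0639]
well 0.0365 [39.3559  0.5275  0.09  ]
well 0.0345 [45.9976  0.5285  0.092 ]
[253.  248.2] [244.8 161.5]
```

View pics/w2.png

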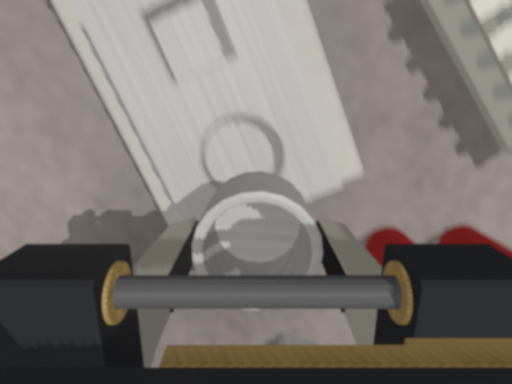

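The view shows the well mouth at about (242,153), half behind the sleeve whose rim is at (257,250). The arm was still settling, so I remeasure now that it is at rest.

```bash
cat > wm.py <<'E'
from h import *
from scipy.optimize import minimize
def arc(c,r,z,g,keep,sign=None):
    im=cv2.GaussianBlur(cv2.cvtColor(c["color"],cv2.COLOR_BGR2GRAY),(0,0),1).astype(np.float32)
    m=np.hypot(cv2.Sobel(im,5,1,0),cv2.Sobel(im,5,0,1))
    th=np.radians(np.arange(0,360,2)); P0=np.array([proj(c,(g[0]+r*np.cos(t),g[1]+r*np.sin(t),z)) for t in th])
    th=th[[keep(u,v) for u,v in P0]]; best=(0,)
    for dx in np.arange(-.012,.0121,.001):
        for dy in np.arange(-.012,.0121,.001):
            P=np.array([proj(c,(g[0]+dx+r*np.cos(t),g[1]+dy+r*np.sin(t),z)) for t in th],np.float32)
            v=cv2.remap(m,P[:,:1],P[:,1:],cv2.INTER_LINEAR); best=max(best,(float(np.minimum(v,120).mean()),g[0]+dx,g[1]+dy))
    return np.round(best,4)
E
python3 - <<'E'
from wm import *
c=bot.read_camera("wrist"); s=bot.sense(); p=s["position"]; print(p.round(4), s["time"])
cw=np.array(proj(c,(.5285,.085,.075)))
for r,z in((.0365,.075),(.0345,.073)): print("well",r,arc(c,r,z,(.5285,.087),lambda u,v:v<cw[1]+5))
zt=p[2]+.0073
for r in(.033,.027):print("sleeve",r,arc(c,r,zt,p,lambda u,v:v<270))
x,y=map(int,cw); cv2.imwrite("pics/w3.png",cv2.resize(c["color"][80:290,150:350],None,fx=2.8,fy=2.8,interpolation=cv2.INTER_CUBIC)); print(cw,proj(c,(p[0],p[1],zt)))
np.save("w3.npy",c,allow_pickle=True)
E
```

```text
[0.5251 0.0606 0.187 ] 4.75
well 0.0365 [71.7673  0.5265  0.084 ]
well 0.0345 [74.8461  0.5285  0.086 ]
sleeve 0.033 [1.159508e+02 5.251000e-01 6.160000e-02]
sleeve 0.027 [6.83268e+01 5.30100e-01 6.56000e-02]
[246.52966556 165.05358252] (np.float64(257.8385086097101), np.float64(257.2435309991317))
```

View pics/w3.png

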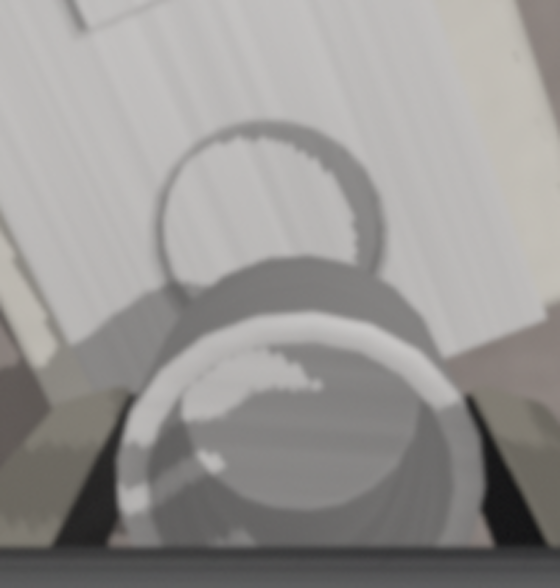

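At rest, the crop shows the well mouth's top at image row 123, exactly as predicted, and the sleeve's rim is central in the jaws. The well is at about (0.528, 0.085), so I align and lower.

Request:
apply_moves(targets=[[[0.04,-0.017,0],[0,0,0]],[[0.074,-0.031,0.03],[0,0,0]],[[0.074,-0.031,0.09],[0,0,0]],[[0.074,-0.031,0.157],[0,0,0]],[[0.074,-0.031,0.157],[0,0,0]]])

```text
time: 5.25
position: [0.5267, 0.081, 0.1367]
orientation: [-0.001, 0.866, 0.5, -0.002]
contact_force: [-0.1, -0.1, -1.5]
finger_gap: 0.711
grasp_force: 30.0
```

Request:
apply_moves(targets=[[[0,0,0.015],[0,0,0]],[[0,0,0.03],[0,0,0]],[[0,0,0.045],[0,0,0]],[[0,0,0.06],[0,0,0]],[[0,0,0.075],[0,0,0]]])

```text
time: 5.75
position: [0.5287, 0.0816, 0.1172]
orientation: [0.0, 0.866, 0.5, 0.001]
contact_force: [-5.4, 13.6, 24.8]
finger_gap: 0.713
grasp_force: 30.0
```

```bash
python3 plan.py .528 .0845 .0997 -30
```

```text
t 5.75 pos [0.5287 0.0816 0.1172] yaw -30.02 gap 66.3 gf 30.0 F [-5.4 13.6 24.8]
shift [ 0.007 -0.007  0.058] dist 0.0177 turn [ 0.0003 -0.0005 -0.0001] q6 0.59
```

Contact came at the chamfer, pushing towards +y. I ease up, shift about 3.5 mm that way, and lower again.

Request:
apply_moves(targets=[[[0,0,-0.012],[0,0,0]],[[0.009,-0.007,-0.012],[0,0,0]],[[0.009,-0.007,-0.002],[0,0,0]],[[0.009,-0.007,0.008],[0,0,0]],[[0.009,-0.007,0.018],[0,0,0]]])

```text
time: 6.25
position: [0.5275, 0.0846, 0.1109]
orientation: [-0.0, 0.866, 0.5, -0.0]
contact_force: [0.6, -0.8, -2.8]
finger_gap: 0.717
grasp_force: 30.0
```

```bash
python3 plan.py .528 .0845 .0997 -30
```

```text
t 6.25 pos [0.5275 0.0846 0.1109] yaw -30.0 gap 66.7 gf 30.0 F [ 0.6 -0.8 -2.8]
shift [0.001 0.001 0.037] dist 0.0112 turn [-0.0001  0.0001  0.    ] q6 0.6
```

Request:
apply_moves(targets=[[[0,0,0.008],[0,0,0]],[[0,0,0.016],[0,0,0]],[[0,0,0.024],[0,0,0]],[[0,0,0.032],[0,0,0]],[[0,0,0.034],[0,0,0]]])

```text
time: 6.75
position: [0.528, 0.0862, 0.1017]
orientation: [-0.001, 0.866, 0.5, 0.001]
contact_force: [-0.9, 13.5, 4.9]
finger_gap: 0.717
grasp_force: 30.0
```

```bash
python3 plan.py .528 .0845 .0997 -30
```

```text
t 6.75 pos [0.528  0.0862 0.1017] yaw -30.03 gap 66.6 gf 30.0 F [-0.9 13.5  4.9]
shift [-0.005  0.003  0.007] dist 0.0027 turn [-0.0001 -0.0009 -0.0002] q6 0.6
```

Request:
apply_moves(targets=[[[0.004,-0.002,0],[0,0,0]],[[0.004,-0.002,0.004],[0,0,0]],[[0.004,-0.002,0.008],[0,0,0]],[[0.004,-0.002,0.012],[0,0,0]],[[0.004,-0.002,0.012],[0,0,0]]])

```text
time: 7.25
position: [0.528, 0.0864, 0.1003]
orientation: [-0.0, 0.866, 0.5, 0.0]
contact_force: [-14.5, 2.4, 38.1]
finger_gap: 0.717
grasp_force: 30.0
```

```bash
python3 plan.py .528 .0845 .0997 -30
```

```text
t 7.25 pos [0.528  0.0864 0.1003] yaw -29.98 gap 66.7 gf 30.0 F [-14.5   2.4  38.1]
shift [-0.005  0.003  0.002] dist 0.002 turn [ 0.0001 -0.0003  0.0001] q6 0.6
```

Down at 0.1003 with 38 N up, which matches the grasp height plus 57 mm: the sleeve is home. I release and lift.

Request:
apply_moves(targets=[[[0,0,-0.006],[0,0,0]],[[0,0,-0.006],[0,0,0]],[[0,0,-0.006],[0,0,0]],[[0,0,-0.006],[0,0,0]],[[0,0,-0.006],[0,0,0]]], fingers=100)

```text
time: 7.75
position: [0.5277, 0.0859, 0.0991]
orientation: [-0.0, 0.866, 0.5, -0.0]
contact_force: [0.8, -0.3, 0.0]
finger_gap: 0.997
grasp_force: 0.0
```

Request:
apply_moves(targets=[[[0,0,-0.08],[0,0,0]],[[0,0,-0.2],[0,0,0]],[[0,0,-0.32],[0,0,0]],[[0,0,-0.38],[0,0,0]],[[0,0,-0.38],[0,0,0]]])

```text
time: 8.25
position: [0.5289, 0.086, 0.2156]
orientation: [0.001, 0.866, 0.5, 0.002]
contact_force: [0.5, -0.2, -1.2]
finger_gap: 0.998
grasp_force: 0.0
```

```bash
python3 - <<'E'
from wm import *
c=bot.read_camera("wrist"); cv2.imwrite("pics/w4.png",c["color"])
print("sleeve rim z.107",arc(c,.033,.107,(.528,.086),lambda u,v:v<260),arc(c,.027,.107,(.528,.086),lambda u,v:v<260))
E
python3 plan.py .6016 -.180 .21 -30
```

```text
sleeve rim z.107 [67.3415  0.52    0.086 ] [83.6647  0.527   0.085 ]
t 8.3 pos [0.5281 0.0859 0.2138] yaw -30.0 gap 92.8 gf 0.0 F [-0.8 -0.2  0. ]
shift [-0.645  0.655  0.013] dist 0.2759 turn [ 0.0004 -0.0003 -0.    ] q6 0.6
```

View pics/w4.png

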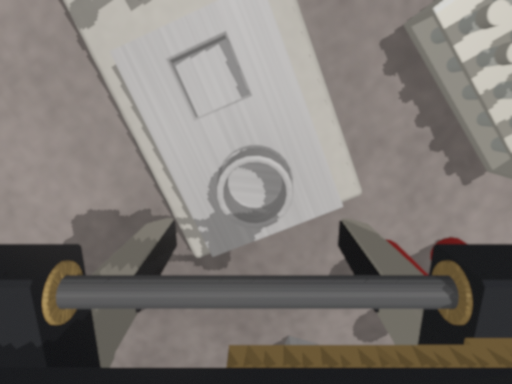

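The sleeve sits upright in the well, rim at (255,188). Next is the beaker.

Request:
apply_moves(targets=[[[-0.1,0.1,0],[0,0,0]],[[-0.21,0.213,0],[0,0,0]],[[-0.32,0.325,0],[0,0,0]],[[-0.43,0.437,0],[0,0,0]],[[-0.53,0.538,0],[0,0,0]]])

```text
time: 8.8
position: [0.5877, -0.1345, 0.2113]
orientation: [-0.001, 0.866, 0.5, -0.001]
contact_force: [-0.3, 0.4, -0.0]
finger_gap: 0.999
grasp_force: 0.0
```

Request:
apply_moves(targets=[[[-0.08,0.08,0],[0,0,0]],[[-0.115,0.117,0],[0,0,0]],[[-0.115,0.117,0],[0,0,0]],[[-0.115,0.117,0],[0,0,0]],[[-0.115,0.117,0],[0,0,0]]])

```text
time: 9.3
position: [0.601, -0.1783, 0.213]
orientation: [-0.0, 0.866, 0.501, -0.0]
contact_force: [0.1, -0.1, 0.4]
finger_gap: 1.0
grasp_force: 0.0
```

```bash
python3 - <<'E'
from wm import *
c=bot.read_camera("wrist"); cv2.imwrite("pics/w5.png",c["color"])
for r in(.024,.021): print("beaker",arc(c,r,.1,(.6016,-.18),lambda u,v:v<270))
print(proj(c,(.6016,-.18,.1)))
E
python3 plan.py .6016 -.18 .076 -30
```

```text
beaker [63.354   0.6026 -0.181 ]
beaker [80.2535  0.6026 -0.182 ]
(np.float64(258.0169029264776), np.float64(189.7321716921542))
t 9.35 pos [ 0.6011 -0.1784  0.2133] yaw -29.91 gap 92.8 gf 0.0 F [-0.4 -0.3 -0.3]
shift [-0.004  0.004  0.458] dist 0.1373 turn [-0.0001 -0.      0.0005] q6 0.16
```

View pics/w5.png

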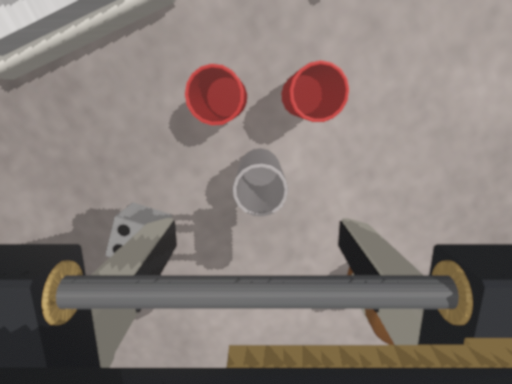

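The grey beaker stands at (260,190) between the fingers; the red ones at (216,95) and (316,92) are clear. I descend and grip.

Request:
apply_moves(targets=[[[-0.006,0.007,0.12],[0,0,0]],[[-0.006,0.007,0.26],[0,0,0]],[[-0.006,0.007,0.38],[0,0,0]],[[-0.006,0.007,0.457],[0,0,0]],[[-0.006,0.007,0.457],[0,0,0]]])

```text
time: 9.85
position: [0.6004, -0.1809, 0.0733]
orientation: [-0.002, 0.866, 0.5, -0.002]
contact_force: [0.6, -0.5, 0.3]
finger_gap: 1.0
grasp_force: 0.0
```

Request:
apply_moves(targets=[[[0,0,0],[0,0,0]],[[0,0,0],[0,0,0]],[[0,0,0],[0,0,0]],[[0,0,0],[0,0,0]],[[0,0,0],[0,0,0]]], fingers=0)

```text
time: 10.35
position: [0.6023, -0.1826, 0.0768]
orientation: [0.0, 0.866, 0.5, 0.0]
contact_force: [0.2, -0.0, -0.8]
finger_gap: 0.62
grasp_force: 0.0
```

```bash
python3 plan.py .6016 -.18 .076 -30
```

```text
t 10.35 pos [ 0.6023 -0.1826  0.0768] yaw -30.0 gap 57.7 gf 0.0 F [ 0.2 -0.  -0.8]
shift [ 0.006 -0.006  0.003] dist 0.0028 turn [ 0.0003 -0.     -0.    ] q6 0.16
```

Fingers are still closing. I wait one more call, then lift.

Request:
apply_moves(targets=[[[0,0,0],[0,0,0]],[[0,0,0],[0,0,0]],[[0,0,0],[0,0,0]],[[0,0,0],[0,0,0]],[[0,0,0],[0,0,0]]])

```text
time: 10.85
position: [0.6023, -0.1825, 0.0764]
orientation: [0.0, 0.866, 0.5, 0.0]
contact_force: [-0.7, 0.4, 3.6]
finger_gap: 0.519
grasp_force: 30.0
```

```bash
python3 plan.py .6016 -.18 .076 -30
```

```text
t 10.85 pos [ 0.6023 -0.1825  0.0764] yaw -30.0 gap 48.2 gf 30.0 F [-0.7  0.4  3.6]
shift [ 0.006 -0.006  0.001] dist 0.0027 turn [ 0.0001 -0.     -0.    ] q6 0.16
```

Request:
apply_moves(targets=[[[0,0,-0.04],[0,0,0]],[[0,0,-0.15],[0,0,0]],[[0,0,-0.28],[0,0,0]],[[0,0,-0.41],[0,0,0]],[[0,0,-0.5],[0,0,0]]])

```text
time: 11.35
position: [0.6024, -0.1826, 0.2297]
orientation: [0.001, 0.866, 0.5, 0.001]
contact_force: [-0.2, 0.7, -1.3]
finger_gap: 0.523
grasp_force: 30.0
```

```bash
python3 plan.py .528 .0862 .2264 -30
```

```text
t 11.35 pos [ 0.6024 -0.1826  0.2297] yaw -30.0 gap 48.6 gf 30.0 F [-0.2  0.7 -1.3]
shift [ 0.652 -0.663  0.01 ] dist 0.2789 turn [ 0.0008 -0.0001 -0.    ] q6 0.16
```

Request:
apply_moves(targets=[[[0.07,-0.071,0],[0,0,0]],[[0.17,-0.173,0],[0,0,0]],[[0.28,-0.285,0],[0,0,0]],[[0.39,-0.397,0],[0,0,0]],[[0.49,-0.498,0],[0,0,0]]])

```text
time: 11.85
position: [0.5452, 0.0213, 0.2269]
orientation: [-0.0, 0.866, 0.5, 0.0]
contact_force: [0.6, 0.2, -1.1]
finger_gap: 0.52
grasp_force: 30.0
```

Request:
apply_moves(targets=[[[0.05,-0.05,0],[0,0,0]],[[0.08,-0.082,0],[0,0,0]],[[0.08,-0.082,0],[0,0,0]],[[0.08,-0.082,0],[0,0,0]],[[0.08,-0.082,0],[0,0,0]]])

```text
time: 12.35
position: [0.5373, 0.0515, 0.2262]
orientation: [0.0, 0.866, 0.499, -0.0]
contact_force: [0.1, 0.3, -0.4]
finger_gap: 0.521
grasp_force: 30.0
```

```bash
python3 - <<'E'
from wm import *
c=bot.read_camera("wrist"); p=bot.sense()["position"]; np.save("w6.npy",c,allow_pickle=True)
zt=p[2]+.0236
for r in(.024,.021): print("beaker",arc(c,r,zt,p,lambda u,v:v<265))
b=proj(c,(p[0],p[1],zt)); print(b,proj(c,(.528,.086,.107)))
for r in(.033,.027): print("sleeve",arc(c,r,.107,(.528,.086),lambda u,v:v<proj(c,(.528,.086,.107))[1]))
x=c["color"][90:290,150:350]; cv2.imwrite("pics/w6.png",cv2.resize(x,None,fx=2.8,fy=2.8,interpolation=cv2.INTER_CUBIC))
E
python3 plan.py .528 .0862 .2264 -30
```

```text
beaker [1.005126e+02 5.382000e-01 5.150000e-02]
beaker [7.88611e+01 5.38200e-01 5.55000e-02]
(np.float64(255.54835429330322), np.float64(270.87065018715595)) (np.float64(226.82659835925446), np.float64(158.23869101082948))
sleeve [8.85911e+01 5.27000e-01 8.30000e-02]
sleeve [1.04544e+02 5.27000e-01 8.40000e-02]
t 12.4 pos [0.5372 0.0515 0.2262] yaw -30.08 gap 48.3 gf 30.0 F [-0.2 -0.3 -1.5]
shift [ 0.084 -0.085 -0.001] dist 0.0359 turn [ 0.      0.     -0.0004] q6 0.53
```

View pics/w6.png

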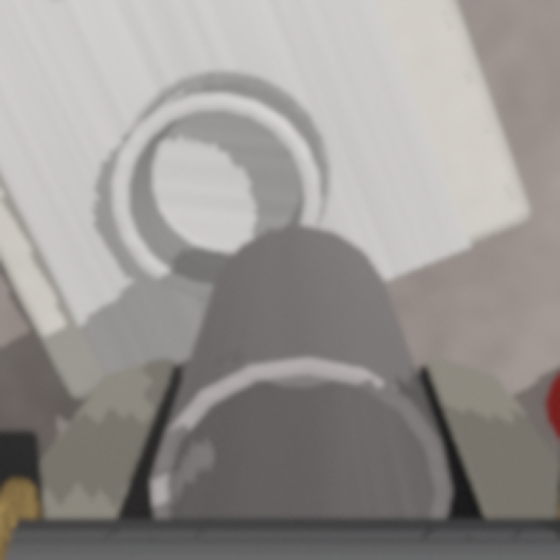

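The crop shows the beaker hanging upright and central in the jaws, with the seated sleeve's rim ahead of it, at about (0.5275, 0.085). I align and lower to just above the rim, then slowly in.

Request:
apply_moves(targets=[[[0.045,-0.045,0],[0,0,0]],[[0.082,-0.083,0.02],[0,0,0]],[[0.082,-0.083,0.07],[0,0,0]],[[0.082,-0.083,0.12],[0,0,0]],[[0.082,-0.083,0.12],[0,0,0]]])

```text
time: 12.9
position: [0.5266, 0.0863, 0.1882]
orientation: [-0.001, 0.866, 0.5, -0.002]
contact_force: [-0.3, 1.2, -1.7]
finger_gap: 0.517
grasp_force: 30.0
```

Request:
apply_moves(targets=[[[0,0,0.01],[0,0,0]],[[0,0,0.02],[0,0,0]],[[0,0,0.03],[0,0,0]],[[0,0,0.04],[0,0,0]],[[0,0,0.05],[0,0,0]]])

```text
time: 13.4
position: [0.5292, 0.0866, 0.1773]
orientation: [0.001, 0.866, 0.5, 0.002]
contact_force: [-2.4, 0.1, 20.0]
finger_gap: 0.519
grasp_force: 30.0
```

```bash
python3 plan.py .528 .0852 .1414 -30
```

```text
t 13.4 pos [0.5292 0.0866 0.1773] yaw -30.02 gap 48.3 gf 30.0 F [-2.4  0.1 20. ]
shift [-0.006 -0.001  0.119] dist 0.0359 turn [ 0.0011 -0.001  -0.0001] q6 0.6
```

```bash
python3 - <<'E'
from h import *
for i in range(4):
    s=bot.sense(); print(s["position"].round(4),s["contact_force"].round(1),s["wrist_torque"].round(3))
    c=bot.read_camera("wrist")
E
python3 plan.py .528 .0852 .1414 -30
```

```text
[0.5292 0.0866 0.1773] [-2.4  0.1 20. ] [ 0.588  0.226 -0.003]
[0.529  0.0866 0.1768] [-1.6 -1.6 -1.8] [-0.376  0.418  0.007]
[0.5283 0.0864 0.1761] [-1.5 -1.8 -0.4] [-0.313  0.213 -0.029]
[0.5279 0.0862 0.1756] [ 0.2 -1.3 -1. ] [-0.346  0.229  0.061]
t 13.6 pos [0.5277 0.0862 0.1753] yaw -30.0 gap 48.2 gf 30.0 F [-1.1 -1.  -0.2]
shift [-0.002  0.003  0.113] dist 0.034 turn [0.0001 0.0001 0.    ] q6 0.6
```

The contact eased and the foot slipped inside, so I keep lowering gently.

Request:
apply_moves(targets=[[[0,0,0.012],[0,0,0]],[[0,0,0.024],[0,0,0]],[[0,0,0.036],[0,0,0]],[[0,0,0.048],[0,0,0]],[[0,0,0.06],[0,0,0]]])

```text
time: 14.1
position: [0.5276, 0.0863, 0.1568]
orientation: [-0.0, 0.866, 0.5, -0.0]
contact_force: [-0.5, -1.9, 0.6]
finger_gap: 0.516
grasp_force: 30.0
```

```bash
python3 plan.py .528 .0852 .1414 -30
```

```text
t 14.1 pos [0.5276 0.0863 0.1568] yaw -30.0 gap 48.0 gf 30.0 F [-0.5 -1.9  0.6]
shift [-0.002  0.003  0.051] dist 0.0155 turn [-0.0001  0.0001  0.    ] q6 0.6
```

Request:
apply_moves(targets=[[[0,0,0.012],[0,0,0]],[[0,0,0.024],[0,0,0]],[[0,0,0.034],[0,0,0]],[[0,0,0.042],[0,0,0]],[[0,0,0.048],[0,0,0]]])

```text
time: 14.6
position: [0.5277, 0.0863, 0.1426]
orientation: [0.0, 0.866, 0.5, -0.0]
contact_force: [-1.1, -3.1, 0.1]
finger_gap: 0.517
grasp_force: 30.0
```

```bash
python3 plan.py .528 .0852 .1414 -30
```

```text
t 14.6 pos [0.5277 0.0863 0.1426] yaw -30.0 gap 48.1 gf 30.0 F [-1.1 -3.1  0.1]
shift [-0.003  0.003  0.004] dist 0.0017 turn [-0.  0.  0.] q6 0.6
```

Request:
apply_moves(targets=[[[0,0,0.002],[0,0,0]],[[0,0,0.004],[0,0,0]],[[0,0,0.006],[0,0,0]],[[0,0,0.007],[0,0,0]],[[0,0,0.007],[0,0,0]]])

```text
time: 15.1
position: [0.5278, 0.0865, 0.1413]
orientation: [0.0, 0.866, 0.5, 0.0]
contact_force: [-3.0, -1.0, 6.1]
finger_gap: 0.517
grasp_force: 30.0
```

```bash
python3 plan.py .528 .0852 .1414 -30
```

```text
t 15.1 pos [0.5278 0.0865 0.1413] yaw -30.0 gap 48.1 gf 30.0 F [-3.  -1.   6.1]
shift [-0.003  0.003 -0.   ] dist 0.0013 turn [ 0.0001 -0.0001 -0.    ] q6 0.6
```

On the floor at 0.1413, the expected height. Release and lift.

Request:
apply_moves(targets=[[[0,0,0],[0,0,0]],[[0,0,0],[0,0,0]],[[0,0,0],[0,0,0]],[[0,0,0],[0,0,0]],[[0,0,0],[0,0,0]]], fingers=100)

```text
time: 15.6
position: [0.5277, 0.0864, 0.1407]
orientation: [-0.0, 0.866, 0.5, 0.0]
contact_force: [0.2, -0.4, -0.3]
finger_gap: 0.898
grasp_force: 0.0
```

Request:
apply_moves(targets=[[[0,0,-0.04],[0,0,0]],[[0,0,-0.15],[0,0,0]],[[0,0,-0.28],[0,0,0]],[[0,0,-0.41],[0,0,0]],[[0,0,-0.5],[0,0,0]]])

```text
time: 16.1
position: [0.528, 0.0864, 0.2945]
orientation: [0.001, 0.866, 0.5, 0.002]
contact_force: [0.3, -0.5, -0.8]
finger_gap: 1.001
grasp_force: 0.0
```

```bash
python3 - <<'E'
from wm import *
c=bot.read_camera("wrist"); 
for r,z in((.024,.165),(.021,.165),(.033,.107)): print(r,arc(c,r,z,(.5278,.086),lambda u,v:v<262))
E
python3 plan.py .473 .3087 .29 -97.4
```

```text
0.024 [73.3872  0.5328  0.094 ]
0.021 [9.09142e+01 5.28800e-01 8.80000e-02]
0.033 [74.0522  0.5218  0.083 ]
t 16.15 pos [0.5292 0.0865 0.2981] yaw -30.0 gap 92.8 gf 0.0 F [0.5 0.3 3.7]
shift [ 0.548 -0.533  0.026] dist 0.2293 turn [ 0.0011 -0.0026  0.3745] q6 0.6
```

Request:
apply_moves(targets=[[[0.11,-0.107,0.02],[0,0,0.047]],[[0.22,-0.213,0.02],[0,0,0.094]],[[0.33,-0.32,0.02],[0,0,0.141]],[[0.44,-0.426,0.02],[0,0,0.188]],[[0.548,-0.533,0.02],[0,0,0.235]]], fingers=0)

```text
time: 16.65
position: [0.4722, 0.3055, 0.2855]
orientation: [-0.0, 0.984, 0.177, 0.0]
contact_force: [0.6, -0.7, 0.4]
finger_gap: 0.62
grasp_force: 0.0
```

Request:
apply_moves(targets=[[[0,0,0],[0,0,0.047]],[[0,0,0],[0,0,0.094]],[[0,0,0],[0,0,0.139]],[[0,0,0],[0,0,0.139]],[[0,0,0],[0,0,0.139]]])

```text
time: 17.15
position: [0.4729, 0.3038, 0.2851]
orientation: [-0.0, 0.999, -0.036, 0.0]
contact_force: [-0.0, -0.0, 0.3]
finger_gap: 0.185
grasp_force: 0.0
```

```bash
python3 plan.py .472 .308 .146 -97.4
```

```text
t 17.15 pos [0.4729 0.3038 0.2851] yaw -94.11 gap 17.2 gf 0.0 F [-0.  -0.   0.3]
shift [-0.004 -0.014  0.464] dist 0.1392 turn [-0.0001 -0.0001  0.0183] q6 2.13
```

Request:
apply_moves(targets=[[[-0.004,-0.014,0.08],[0,0,0.018]],[[-0.004,-0.014,0.2],[0,0,0.018]],[[-0.004,-0.014,0.32],[0,0,0.018]],[[-0.004,-0.014,0.42],[0,0,0.018]],[[-0.004,-0.014,0.464],[0,0,0.018]]])

```text
time: 17.65
position: [0.471, 0.3075, 0.1432]
orientation: [0.001, 0.998, -0.065, -0.001]
contact_force: [0.1, -1.2, 0.7]
finger_gap: 0.003
grasp_force: 0.0
```

```bash
python3 plan.py .582 .2937 .146 -97.4
```

```text
t 17.65 pos [0.471  0.3075 0.1432] yaw -97.41 gap 0.3 gf 0.0 F [ 0.1 -1.2  0.7]
shift [ 0.373 -0.002 -0.01 ] dist 0.1119 turn [ 0.0007  0.0009 -0.0001] q6 2.2
```

Request:
apply_moves(targets=[[[0.05,0,-0.006],[0,0,0]],[[0.1,0,-0.006],[0,0,0]],[[0.15,0,-0.006],[0,0,0]],[[0.2,0,-0.006],[0,0,0]],[[0.25,0,-0.006],[0,0,0]]])

```text
time: 18.15
position: [0.5473, 0.2983, 0.1485]
orientation: [-0.0, 0.998, -0.065, 0.0]
contact_force: [-0.9, 1.3, 0.4]
finger_gap: 0.009
grasp_force: 0.4
```

Request:
apply_moves(targets=[[[0.02,0,0],[0,0,0]],[[0.04,0,0],[0,0,0]],[[0.06,0,0],[0,0,0]],[[0.08,0,0],[0,0,0]],[[0.09,0,0],[0,0,0]]])

```text
time: 18.65
position: [0.5734, 0.2946, 0.1473]
orientation: [0.0, 0.998, -0.066, -0.0]
contact_force: [-3.5, 1.6, -0.3]
finger_gap: 0.007
grasp_force: 2.0
```

```bash
python3 plan.py .582 .2937 .146 -97.4
```

```text
t 18.65 pos [0.5734 0.2946 0.1473] yaw -97.57 gap 0.6 gf 2.0 F [-3.5  1.6 -0.3]
shift [ 0.029 -0.001  0.004] dist 0.0088 turn [ 0.     0.    -0.001] q6 2.11
```

Advance in small steps until the stop is felt.

Request:
apply_moves(targets=[[[0.004,0,0],[0,0,0]],[[0.008,0,0],[0,0,0]],[[0.012,0,0],[0,0,0]],[[0.016,0,0],[0,0,0]],[[0.02,0,0],[0,0,0]]])

```text
time: 19.15
position: [0.5747, 0.2946, 0.147]
orientation: [0.001, 0.998, -0.066, -0.005]
contact_force: [-30.3, 2.7, 15.0]
finger_gap: 0.009
grasp_force: 15.2
```

```bash
python3 plan.py .582 .2937 .146 -97.4
```

```text
t 19.15 pos [0.5747 0.2946 0.147 ] yaw -97.54 gap 0.9 gf 15.2 F [-30.3   2.7  15. ]
shift [ 0.025 -0.     0.003] dist 0.0075 turn [ 0.0007  0.0033 -0.0008] q6 2.1
```

The stop is firm at 30 N. I back off, rise clear, and check numerically.

Request:
apply_moves(targets=[[[-0.03,0,0],[0,0,0]],[[-0.12,0,0],[0,0,0]],[[-0.24,0,0],[0,0,0]],[[-0.3,0,-0.1],[0,0,0]],[[-0.35,0,-0.22],[0,0,0]]])

```text
time: 19.65
position: [0.4733, 0.3076, 0.2132]
orientation: [0.001, 0.998, -0.066, -0.001]
contact_force: [1.2, 0.4, -0.2]
finger_gap: 0.003
grasp_force: 0.0
```

Request:
apply_moves(targets=[[[-0.1,0,-0.1],[0,0,0]],[[-0.2,0,-0.2],[0,0,0]],[[-0.3,0,-0.25],[0,0,0]],[[-0.4,0,-0.25],[0,0,0]],[[-0.5,0,-0.25],[0,0,0]]])

```text
time: 20.15
position: [0.3253, 0.3277, 0.2891]
orientation: [-0.001, 0.998, -0.066, 0.001]
contact_force: [-0.8, -0.1, 0.1]
finger_gap: 0.005
grasp_force: 0.0
```

```bash
python3 - <<'E'
from wm import *
c=bot.read_camera("top"); o=np.load("top0.npy",allow_pickle=True).item()
P=(.5414,.1839,-.1291)
def W(m):
    ct,st=np.cos(P[2]),np.sin(P[2]); return np.array([P[0]+ct*m[0]-st*m[1],P[1]+st*m[0]+ct*m[1],m[2]])
g=cv2.cvtColor(c["color"],cv2.COLOR_BGR2GRAY)
for a in(.9,.95,1.0): t=a-.5; print(a,np.round(proj(c,W((.085*np.sin(t),.115,.067+.085*np.cos(t)))),1))
m=(g<35).astype(np.uint8); m[:,140:]=0; m[:180]=0; m[250:]=0
n,l,st,ce=cv2.connectedComponentsWithStats(m); print([(st[i,4],ce[i].round(1)) for i in range(1,n) if st[i,4]>15])
print("beaker",arc(c,.024,.165,(.528,.086),lambda u,v:True),arc(c,.021,.165,(.528,.086),lambda u,v:True),"sleeve",arc(c,.033,.107,(.528,.086),lambda u,v:True))
# bystanders unchanged?
d=cv2.absdiff(c["color"],o["color"]).max(2)
for nme,(x0,x1,y0,y1) in dict(block=(298,328,246,275),bottle=(376,413,154,188),reds=(268,300,146,205),rack=(180,268,98,145)).items(): print(nme,(d[y0:y1,x0:x1]>40).mean().round(3))
E
python3 plan.py .4 .3 .25 -97.4
```

```text
0.9 [104.8 192.5]
0.95 [105.5 190.9]
1.0 [106.1 189.4]
[(np.int32(57), array([105.3, 189.6]))]
beaker [9.96718e+01 5.31000e-01 8.80000e-02] [9.71591e+01 5.30000e-01 8.50000e-02] sleeve [88.0156  0.528   0.093 ]
block 0.0
bottle 0.0
reds 0.0
rack 0.0
t 20.2 pos [0.322  0.3278 0.2888] yaw -97.53 gap 0.7 gf 0.0 F [0.6 2.6 1.1]
shift [0.27  0.058 0.129] dist 0.0914 turn [-0.0002  0.0001 -0.0007] q6 2.39
```

The lever ball sits at the predicted stop (row 189.6 against 189.4). The beaker's rim is where it should be at z = 0.165, and the bystanders haven't moved.

```bash
python3 -c "
from bench import bot
print(bot.job_done())"
```

```text
the job is handed in; nothing more can be done
None
```

The sleeve is home in the round well, the beaker stands on the sleeve's floor, and the lever is against its back stop; the job was handed in at about 20 s, with the block, bottle and tube rack unmoved; no verdict came back.

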